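# Set out a stack of plant-culture vessels on their drip trays

### The arm

A 7-joint arm with a two-finger parallel gripper is mounted at the origin on the work surface. World frame = base frame: x ahead of the robot, y to its left, z up, the work surface at z = 0. Lengths are in m, angles in rad, forces in N, time in s.
With the tool pointing down it reaches from about 0.425 to 0.8 m from the base axis. Payload 8.3 kg.
Tool frame: the origin (TCP) lies between the finger pads; the fingertips stand 11 mm ahead of it and the grasp point (between the pads) lies 8 mm behind it; z points along the fingers, y is the direction in which the jaws open and shut (so a half turn about z gives the same grasp; the last joint's range is limited). The gripper opens to 85 mm and grips with 20 to 120 N. Pads are 22 mm wide; open, the fingers measure 114 mm over their backs; the gripper's body (76 mm by 85 mm) begins 54 mm behind the grasp point. The pads swing forward as they close: fully open they stand 13 mm farther back than shut.
Start: joints at [-1.351, 0.383, 0.016, 1.37, -0.006, 1.388, -0.046], TCP at [0.174, 0.6, 0.242] pointing down, gripper open.
Joint ranges: [-2.95, 2.95], [-0.25, 2.06], [-1.52, 1.56], [0.18, 2.33], [-1.44, 4.58], [0.02, 2.06], [-3.01, 3.01]. Speed limits (rad/s): [2.39, 2.39, 3.01, 3.01, 3.14, 3.14, 3.14].

### API

Orientations are given as a 3x3 rotation matrix whose columns are the frame's x, y, z axes.
In Python, from bench import manip gives the robot as it stands. The module is installed in compiled form; this text tells all that it offers.
- The arm moves only by the shell command python3 -m inch 'ROWS' [OPENING]. ROWS is JSON, a list that holds one entry, the list of rows, each a list of 6 numbers: the shift along the tool's x, y, z in mm, then the turn, a rotation vector about the tool's x, y, z in degrees. A call has 1 to 10 rows; each row is the pose to reach, as a shift and turn from the pose measured when the call began, along the tool's axes at that moment; what a row does not reach only later rows make up. A row lasts 1/12 s, in which the tool goes at most 41.7 mm and 7.16 degrees, less where a joint would pass 70% of its speed; a pose out of reach is approached as far as the arm can. A call with a gripper value outside its range is refused whole. OPENING is the closure, from -1 (fully open) to 1 (shut), set as the call begins (- or left out, the last holds). The fingers move at their own pace and stop on an object; the grip force is fixed at half the most. Time passes only in rows, so rows that repeat a pose let the fingers close. It gives the time, the measured TCP pose, the force and the opening at its end, in the units of the state.
- manip.observe(): the state, without advancing time (a new reading comes with each control period).
- manip.get_image(name): name is "scene" or "side" or "wrist"; returns a dict with "image" (480x640x3 uint8, red, green, blue), "camera_matrix" (3x3 intrinsics, pixels), "T" (4x4, takes a point from camera to world coordinates). Camera axes: x right, y down, z forward; pixel columns grow to the right and rows downward; lengths in m; the calibration is good to about 2 mm. The wrist camera is an equidistant fisheye: a pixel r from the principal point sees the ray r / f radians off the axis. A picture is of the moment at which its call begins. There is no depth.
- manip.close_job(): hands the job in, once; it reports no verdict.
Trained networks look in the newest picture that a camera, given by its name, has taken for a name from the list of things; names that differ only in an ending like _2 or _b are one class to them, and where a whole thing is asked for, a point or a joint stands for the part that bears it (a point fixed in the world has none). Each returns a list of dicts, best first, with "conf" (0 to 1); they miss things now and then, are a little off and sometimes report something else, mostly with a low value. They report only what shows in the picture. A call takes as long as a camera call. They do not tell look-alikes from the thing itself.
- manip.search_frame(camera, thing): "centre" ([column, row] in pixels, amid what is visible of it).
- manip.silhouettes(camera, thing): "mask" (480x640 bool, what is visible of it) and "centre" ([column, row] in pixels, amid what is visible of it).
The state is a dict: "time": time; "joints": joint angles; "qvel": joint speeds; "joint_efforts": joint torques, N m; "eef_pos": TCP position; "tcp_rot": TCP orientation; "ft_force": force on the tool from outside, world axes, zero at the start; "moment": the same for the moment, N m; "finger_gap": opening from 0.0 (shut) to 1.0 (fully open).
Only numpy, scipy, OpenCV 4.12 (cv2) and the standard library are available. Lean on these libraries where they do the work, as an engineer would, in place of code of your own. Each camera call takes 0.05 s, during which the arm holds its last target. There are 200 camera calls.

### The job

Four plant-culture vessels have come into the grow room as one stack. Take the stack apart and stand each vessel in the middle of the free half of the drip tray that already holds a vessel of the same kind, so that all get light, with the rectangular box and the square tub turned in line with their trays, the box lying the same way as its fellow. Keep the vessels upright throughout, set them down without dropping them, and do not shove the trays about.

Things in the scene. Friction and masses are not known exactly. Their poses are not given: they have to be found in the camera images.
- box_center (a point): Culture vessel in the stack: flat rectangular box, 60 (its x) x 92 (its y) x 48 mm high, clear with a flat grey lid; the lowest of the stack. Straight sides, flat top and foot, about 0.26 kg. The point is its centre, half-way up; z is up, x and y lie along its sides.
- tub_center (a point): Culture vessel in the stack: square tub, 52 x 52 x 54 mm high, clear with a flat white lid; stands on the box. Straight sides, flat top and foot, about 0.15 kg. The point is its centre, half-way up; z is up, x and y lie along its sides.
- jar_center (a point): Culture vessel in the stack: round jar, 46 mm diameter, 60 mm high, clear with a bare metal screw lid; stands on the tub. Straight sides, flat top and foot, about 0.12 kg. The point is its centre, half-way up; z is up, x and y lie along its sides.
- vial_center (a point): Culture vessel in the stack: small round vial, 32 mm diameter, 46 mm high, clear with a white screw cap; the top of the stack. Straight sides, flat top and foot, about 0.045 kg. The point is its centre, half-way up; z is up, x and y lie along its sides.
- tray_box: Loose black drip tray, 216 (x) x 116 (y) mm, rim 12 mm high and 3 mm thick, floor 3 mm thick, cross rib 3 mm high over the middle, about 1 kg with its load. A rectangular box like the one in the stack stands fast on the half at its -x, centred at x = -50 mm, long side along the tray's y. The other half is free: its middle is at x = +50 mm, y = 0. Origin: middle of the tray's underside.
- tray_tub: Loose black drip tray, 216 (x) x 116 (y) mm, rim 12 mm high and 3 mm thick, floor 3 mm thick, cross rib 3 mm high over the middle, about 1 kg with its load. A square tub like the one in the stack stands fast on the half at its -x, centred at x = -50 mm. The other half is free: its middle is at x = +50 mm, y = 0. Origin: middle of the tray's underside.
- tray_jar: Loose black drip tray, 216 (x) x 116 (y) mm, rim 12 mm high and 3 mm thick, floor 3 mm thick, cross rib 3 mm high over the middle, about 1 kg with its load. A round jar like the one in the stack stands fast on the half at its -x, centred at x = -50 mm. The other half is free: its middle is at x = +50 mm, y = 0. Origin: middle of the tray's underside.
- tray_vial: Loose black drip tray, 216 (x) x 116 (y) mm, rim 12 mm high and 3 mm thick, floor 3 mm thick, cross rib 3 mm high over the middle, about 1 kg with its load. A small vial like the one in the stack stands fast on the half at its -x, centred at x = -50 mm. The other half is free: its middle is at x = +50 mm, y = 0. Origin: middle of the tray's underside.
Things that resemble listed ones, but are neither listed nor needed, are in the scene too. Leave any turquoise look-alike of the part that bears vial_center alone.

How it is judged:
At the end, for the whole second after the job is handed in: Every vessel stands released and at rest, flat and upright on the floor of the tray that holds its own kind, its centre within 15 mm along and across of the middle of the free half; the box's x within 0.2 rad of its tray's x (either way round), the tub's sides within 0.2 rad of its tray's (x of box_center in the frame of tray_box between 0.035 and 0.065 m and y of box_center in the frame of tray_box between -0.015 and 0.015 m and z of box_center in the frame of tray_box between 0.023 and 0.031 m and angle between each of box_center, tub_center, jar_center, vial_center's own z axis and vertical below 0.06 rad and linear speed of each of box, tub, jar, vial below 0.01 m/s and contact force between each of box, tub, jar, vial and the fingers below 0.05 N and x of tub_center in the frame of tray_tub between 0.035 and 0.065 m and y of tub_center in the frame of tray_tub between -0.015 and 0.015 m and z of tub_center in the frame of tray_tub between 0.026 and 0.034 m and x of jar_center in the frame of tray_jar between 0.035 and 0.065 m and y of jar_center in the frame of tray_jar between -0.015 and 0.015 m and z of jar_center in the frame of tray_jar between 0.029 and 0.037 m and x of vial_center in the frame of tray_vial between 0.035 and 0.065 m and y of vial_center in the frame of tray_vial between -0.015 and 0.015 m and z of vial_center in the frame of tray_vial between 0.022 and 0.03 m and angle between the x axis of box_center and the x axis of tray_box, either way round below 0.2 rad and (angle between the x axis of tub_center and the x axis of tray_tub, either way round below 0.2 rad or angle between the x axis of tub_center and the y axis of tray_tub, either way round below 0.2 rad)); the robot touches nothing.
It fails at once if a tray is shoved more than 20 mm from its place (distance of any of tray_box, tray_tub, tray_jar, tray_vial from where it was at the start of the episode above 0.02 m).
It fails at once if a vessel is tipped more than about 30 degrees (angle between any of box_center, tub_center, jar_center, vial_center's own z axis and vertical above 0.52 rad).
It fails at once if a vessel is dropped or thrown: moves faster than 0.75 m/s with no finger on it (a fall of some 30 mm) ((linear speed of box above 0.75 m/s and contact force between box and the fingers below 0.05 N) or (linear speed of tub above 0.75 m/s and contact force between tub and the fingers below 0.05 N) or (linear speed of jar above 0.75 m/s and contact force between jar and the fingers below 0.05 N) or (linear speed of vial above 0.75 m/s and contact force between vial and the fingers below 0.05 N)).
It also fails if it takes over 144 s, if anything falls off the work surface, if the arm or the gripper's body presses on something with over 40 N, if the wrist force passes 120 N, or if a joint passes its speed limit or range.

## Working session

There is one attempt and no reset: what is moved stays moved. The work goes in short steps, Python scripts to look and compute and a shell command to move; the robot and the scene stay as the last step left them, time stands still between calls to the robot, and variables do not carry over. Pictures are saved under pics/ and viewed, about 12 in all and at most 16, crops included, and the job is handed in when it is done.

```bash
mkdir -p pics; python3 - <<'E'
from bench import manip
import cv2,numpy as np
s=manip.observe();print(s['time'],s['eef_pos'],s['tcp_rot'],s['finger_gap'])
for n in("scene","side","wrist"):
    d=manip.get_image(n);cv2.imwrite(f"pics/{n}0.png",d["image"][:,:,::-1]);print(n,d["camera_matrix"].tolist(),d["T"].round(4).tolist())
    for t in["box_center","tub_center","jar_center","vial_center","tray_box","tray_tub","tray_jar","tray_vial"]:
        print(t,[(np.round(r['centre']).tolist(),round(r['conf'],2)) for r in manip.search_frame(n,t)][:5])
E
```

```text
0.0 [0.17424117 0.59971246 0.24125542] [[-9.60302057e-01  2.78961883e-01 -4.77026079e-04]
 [ 2.78962279e-01  9.60300130e-01 -1.92549885e-03]
 [-7.90525779e-05 -1.98213279e-03 -9.99998032e-01]] 0.999616301677724
scene [[525.5711684994111, 0.0, 325.54591983904743], [0.0, 525.5711684994111, 237.71585066735054], [0.0, 0.0, 1.0]] [[-0.0067, 0.7949, -0.6068, 1.2656], [0.9999, 0.015, 0.0086, -0.0541], [0.0159, -0.6066, -0.7948, 1.0618], [0.0, 0.0, 0.0, 1.0]]
box_center [([208.0, 264.0], 0.56)]
tub_center [([195.0, 250.0], 0.93)]
jar_center [([187.0, 235.0], 0.79)]
vial_center [([171.0, 284.0], 0.69), ([161.0, 256.0], 0.57), ([180.0, 216.0], 0.56)]
tray_box [([342.0, 277.0], 0.68), ([422.0, 282.0], 0.63)]
tray_tub [([488.0, 254.0], 0.55)]
tray_jar [([270.0, 270.0], 0.98)]
tray_vial [([422.0, 280.0], 0.69)]
side [[467.0564877128613, 0.0, 315.8314709608654], [0.0, 467.0564877128613, 234.76759293226496], [0.0, 0.0, 1.0]] [[0.9832, -0.094, 0.1567, 0.4094], [-0.1827, -0.4905, 0.8521, -0.9453], [-0.0032, -0.8664, -0.4994, 0.6675], [0.0, 0.0, 0.0, 1.0]]
box_center [([324.0, 385.0], 0.64)]
tub_center [([330.0, 363.0], 0.58), ([326.0, 385.0], 0.2)]
jar_center [([328.0, 334.0], 0.7)]
vial_center [([331.0, 307.0], 0.93), ([383.0, 390.0], 0.82), ([336.0, 421.0], 0.8)]
tray_box [([304.0, 273.0], 0.92)]
tray_tub [([272.0, 209.0], 0.86)]
tray_jar [([299.0, 321.0], 0.61)]
tray_vial [([302.0, 237.0], 0.59), ([324.0, 384.0], 0.56)]
wrist [[371.64829954431775, 0.0, 313.27776631739664], [0.0, 371.64829954431775, 236.05444846635595], [0.0, 0.0, 1.0]] [[0.2785, 0.9069, 0.3161, 0.0937], [0.9604, -0.2631, -0.0913, 0.6242], [0.0004, 0.329, -0.9443, 0.3736], [0.0, 0.0, 0.0, 1.0]]
box_center [([5.0, 466.0], 0.48)]
tub_center [([42.0, 436.0], 0.35)]
jar_center []
vial_center [([0.0, 473.0], 0.5)]
tray_box []
tray_tub [([227.0, 403.0], 0.71)]
tray_jar [([13.0, 449.0], 0.95)]
tray_vial [([147.0, 458.0], 0.88)]
```

View pics/scene0.png

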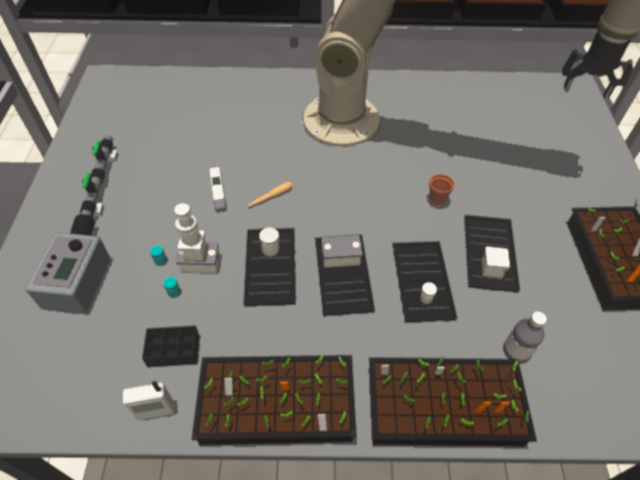

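View pics/side0.png

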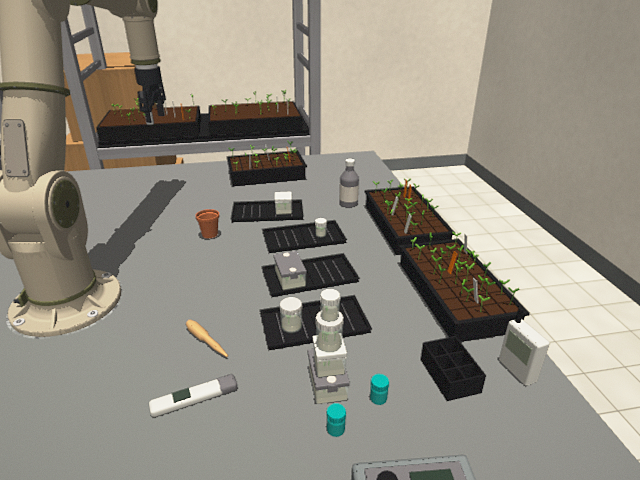

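```bash
cat > h.py <<'E'
import cv2,numpy as np
from bench import manip
def rect(d,z,x0,y0,w,h,s):
    """top view of plane z: col=(y-y0)/s,row=(x-x0)/s"""
    K,T=d["camera_matrix"],np.linalg.inv(d["T"])
    A=np.array([[0,s,x0],[s,0,y0],[0,0,z],[0,0,1]])
    H=K@T[:3]@A
    return cv2.warpPerspective(d["image"],H,(w,h),flags=cv2.INTER_CUBIC|cv2.WARP_INVERSE_MAP)
def onplane(d,uv,z):
    r=d["T"][:3,:3]@np.linalg.solve(d["camera_matrix"],[*uv,1.]);o=d["T"][:3,3]
    return o+r*(z-o[2])/r[2]
def save(n,im): cv2.imwrite(n,im[:,:,::-1])
E
python3 - <<'E'
from h import *
sc=manip.get_image("scene");si=manip.get_image("side")
a=onplane(sc,(198,268),0);print(a)
save("pics/trays.png",rect(sc,.012,.36,-.3,800,400,.001))
x0,y0=.44,a[1]-.1
rows=[]
for d in(sc,si):
    rows.append(np.hstack([rect(d,z,x0,y0,200,280,.00075) for z in(.048,.102,.162,.208)]))
print(x0,y0)
save("pics/stack.png",np.vstack(rows))
for n,d in(("scene",sc),("side",si)):
  for t in["tray_box","tray_tub","tray_jar","tray_vial"]:
    for r in manip.silhouettes(n,t)[:1]:
        m=rect({**d,"image":(r["mask"]*255).astype(np.uint8)},.012,.3,-.4,1200,1200,.0008)
        p=cv2.findNonZero((m>127).astype(np.uint8))
        q=cv2.minAreaRect(p);print(n,t,round(r['conf'],2),"x %.3f y %.3f"%(.3+q[0][1]*.0008,-.4+q[0][0]*.0008),np.round(np.array(q[1])*.0008,3),q[2])
E
```

```text
[ 0.55314319 -0.35117084  0.        ]
0.44 -0.4511708401042811
scene tray_box 0.77 x 0.567 y -0.000 [0.227 0.122] 84.36931610107422
scene tray_tub 0.97 x 0.497 y 0.366 [0.123 0.23 ] 6.092772006988525
scene tray_jar 0.92 x 0.547 y -0.176 [0.232 0.127] 87.70938873291016
scene tray_vial 0.92 x 0.581 y 0.189 [0.23  0.125] 86.72950744628906
side tray_box 0.64 x 0.563 y 0.014 [0.221 0.181] 85.20986938476562
side tray_tub 0.85 x 0.497 y 0.385 [0.206 0.223] 6.34019136428833
side tray_jar 0.8 x 0.544 y -0.171 [0.221 0.156] 86.8201675415039
side tray_vial 0.7 x 0.580 y 0.188 [0.224 0.162] 85.35203552246094
```

View pics/trays.png

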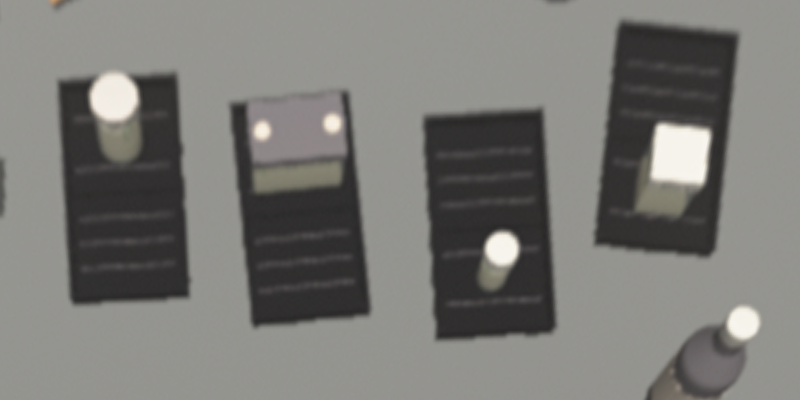

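View pics/stack.png

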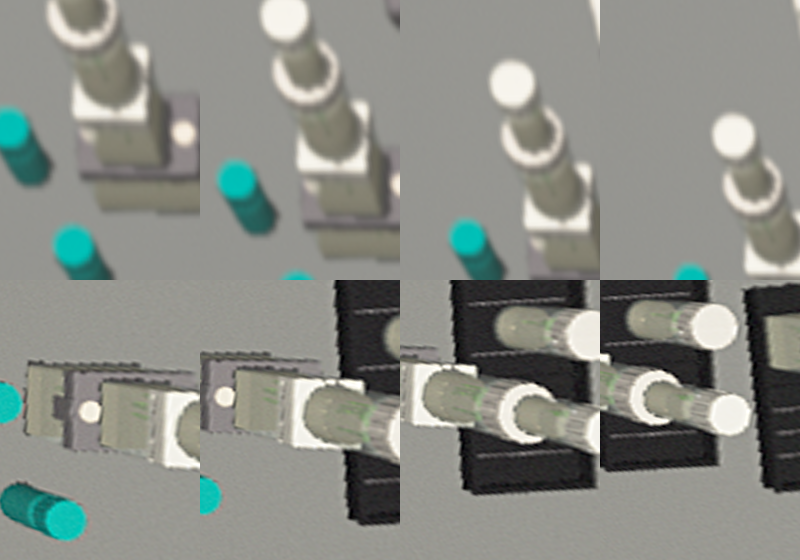

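The top views put the stack at about (0.541, -0.353). They also give the free halves: jar (0.598, -0.173), box (0.618, 0.005), vial (0.533, 0.186) and tub (0.449, 0.372). I'll set out towards the stack, going round the base.

```bash
cat > go.py <<'E'
import sys,numpy as np
from scipy.spatial.transform import Rotation as Ro
from bench import manip
# go.py x y z yaw : tool-frame shift mm & turn deg to have TCP there, tool y at yaw deg from world x, pointing down
x,y,z,w=map(float,sys.argv[1:]);s=manip.observe();R=np.array(s["tcp_rot"]);w=np.radians(w)
Y=np.array([np.cos(w),np.sin(w),0]);Z=np.array([0,0,-1.]);D=np.c_[np.cross(Y,Z),Y,Z]
print("t",round(s["time"],2),"pos",np.round(s["eef_pos"],4),"gap",round(float(s["finger_gap"]),3),"F",np.round(s["ft_force"],1),"q7",round(s["joints"][6],2))
print("shift",np.round(R.T@(np.array([x,y,z])-s["eef_pos"])*1e3,1),"turn",np.round(Ro.from_matrix(R.T@D).as_rotvec(degrees=True),1))
E
python3 -m inch '[[[-397,-197,-60,0,0,72],[-397,-197,-60,0,0,72],[-397,-197,-60,0,0,72],[-397,-197,-60,0,0,72],[-397,-197,-60,0,0,72],[-397,-197,-60,0,0,72],[-397,-197,-60,0,0,72],[-397,-197,-60,0,0,72],[-397,-197,-60,0,0,72],[-397,-197,-60,0,0,72]]]' -1
python3 go.py .541 -.353 .3 0
```

```text
time: 2.68
eef_pos: [0.4795, 0.3192, 0.2989]
tcp_rot: [[-0.032, 0.999, 0.0], [0.999, 0.032, 0.001], [0.001, 0.0, -1.0]]
ft_force: [0.7, 0.8, 0.5]
finger_gap: 0.998
t 2.68 pos [0.4795 0.3192 0.2989] gap 0.998 F [0.7 0.8 0.5] q7 -0.53
shift [-673.8   39.9   -1.5] turn [ 0.  -0.   1.8]
```

```bash

python3 -m inch '[[[-400,24,-1,0,0,2],[-400,24,-1,0,0,2],[-400,24,-1,0,0,2],[-400,24,-1,0,0,2],[-400,24,-1,0,0,2],[-400,24,-1,0,0,2],[-400,24,-1,0,0,2],[-400,24,-1,0,0,2],[-400,24,-1,0,0,2],[-400,24,-1,0,0,2]]]'
python3 -m inch '[[[-270,30,-1,0,0,0],[-270,30,-1,0,0,0],[-270,30,-1,0,0,0],[-270,30,-1,0,0,0],[-270,30,-1,0,0,0],[-270,30,-1,0,0,0],[-270,30,-1,0,0,0],[-270,30,-1,0,0,0],[-270,30,-1,0,0,0]]]'
python3 go.py .541 -.353 .3 0
python3 - <<'E'
from h import *
d=manip.get_image("wrist");print(d["T"].round(3).tolist())
K=d["camera_matrix"];
# rectify fisheye -> pinhole f=250
D=cv2.fisheye.undistortImage(d["image"],K,np.zeros(4),Knew=np.array([[260,0,320],[0,260,240],[0,0,1.]]))
save("pics/w1.png",D)
sc=manip.get_image("scene");save("pics/s1.png",cv2.resize(sc["image"][120:320,60:360],(800,533),interpolation=cv2.INTER_CUBIC))
E
```

```text
time: 3.52
eef_pos: [0.5158, -0.0847, 0.3003]
tcp_rot: [[0.007, 1.0, 0.002], [1.0, -0.007, -0.0], [0.0, 0.002, -1.0]]
ft_force: [0.1, 0.2, 0.2]
finger_gap: 1.0
time: 4.27
eef_pos: [0.5428, -0.3572, 0.3007]
tcp_rot: [[0.011, 1.0, 0.0], [1.0, -0.011, -0.001], [-0.001, 0.0, -1.0]]
ft_force: [0.3, 1.0, -0.4]
finger_gap: 1.001
t 4.27 pos [ 0.5428 -0.3572  0.3007] gap 1.001 F [ 0.3  1.  -0.4] q7 0.76
shift [ 4.2 -1.9  0.7] turn [ 0.   0.  -0.6]
[[1.0, -0.01, -0.003, 0.545], [-0.01, -0.944, -0.329, -0.272], [0.001, 0.329, -0.944, 0.432], [0.0, 0.0, 0.0, 1.0]]
```

View pics/w1.png

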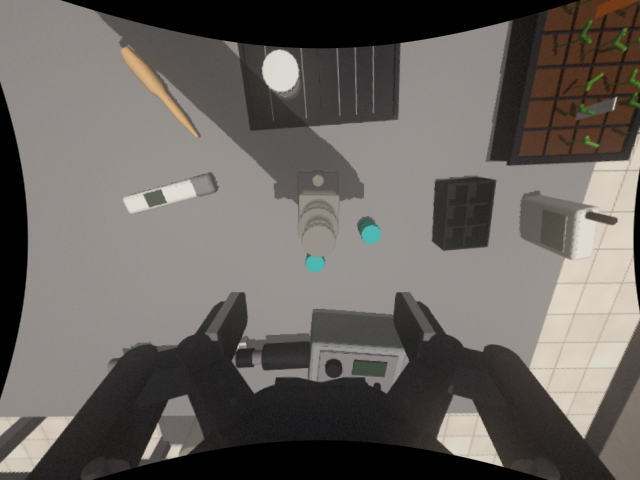

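```bash

python3 -m inch '[[[5,-1,40,0,0,-0.6],[5,-1,75,0,0,-0.6],[5,-1,100,0,0,-0.6],[5,-1,112,0,0,-0.6],[5,-1,118,0,0,-0.6],[5,-1,118,0,0,-0.6],[5,-1,118,0,0,-0.6]]]'
python3 -m inch '[[[0,0,0,0,0,0],[0,0,0,0,0,0],[0,0,0,0,0,0],[0,0,0,0,0,0],[0,0,0,0,0,0],[0,0,0,0,0,0],[0,0,0,0,0,0],[0,0,0,0,0,0]]]' 1
python3 -m inch '[[[0,0,-5,0,0,0],[0,0,-15,0,0,0],[0,0,-30,0,0,0],[0,0,-45,0,0,0],[0,0,-50,0,0,0],[0,0,-50,0,0,0]]]'
python3 go.py .533 .186 .2 0
python3 - <<'E'
from h import *
d=manip.get_image("side");save("pics/s2.png",d["image"][200:440,160:480])
E
```

```text
time: 4.95
eef_pos: [0.5444, -0.349, 0.1849]
tcp_rot: [[-0.005, 1.0, 0.004], [1.0, 0.005, -0.0], [-0.0, 0.004, -1.0]]
ft_force: [0.3, -0.6, 0.4]
finger_gap: 1.002
time: 5.62
eef_pos: [0.5446, -0.3494, 0.1856]
tcp_rot: [[-0.005, 1.0, 0.005], [1.0, 0.005, -0.001], [-0.001, 0.005, -1.0]]
ft_force: [-1.5, -0.2, 4.7]
finger_gap: 0.36
time: 6.12
eef_pos: [0.5449, -0.3499, 0.2375]
tcp_rot: [[-0.005, 1.0, 0.007], [1.0, 0.005, -0.002], [-0.002, 0.007, -1.0]]
ft_force: [0.1, 0.7, -1.6]
finger_gap: 0.361
t 6.12 pos [ 0.5449 -0.3499  0.2375] gap 0.361 F [ 0.1  0.7 -1.6] q7 0.78
shift [536.1  -9.3  36.1] turn [0.4 0.1 0.3]
```

View pics/s2.png

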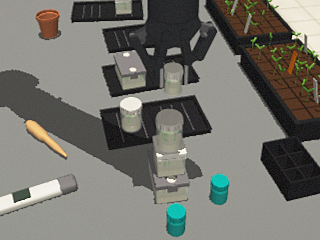

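```bash

python3 -m inch '[[[20,0,0,0,0,0],[55,0,0,0,0,0],[95,0,0,0,0,0],[135,0,0,0,0,0],[175,-2,10,0,0,0],[215,-3,15,0,0,0],[255,-4,25,0,0,0],[295,-6,30,0,0,0],[335,-7,40,0,0,0],[370,-7,50,0,0,0]]]'
python3 -m inch '[[[40,0,0,0,0,0],[80,0,0,0,0,0],[115,0,10,0,0,0],[140,-2,20,0,0,0],[155,-2,20,0,0,0],[165,-2,20,0,0,0],[168,-2,20,0,0,0],[168,-2,20,0,0,0]]]'
python3 go.py .533 .1875 .04 0
python3 - <<'E'
from h import *
d=manip.get_image("wrist");K=d["camera_matrix"]
D=cv2.fisheye.undistortImage(d["image"],K,np.zeros(4),Knew=np.array([[260,0,320],[0,260,240],[0,0,1.]]))
save("pics/w2.png",D);print(d["T"].round(4).tolist())
E
```

```text
time: 7.0
eef_pos: [0.5348, 0.0235, 0.1844]
tcp_rot: [[-0.007, 1.0, 0.005], [1.0, 0.007, -0.001], [-0.001, 0.005, -1.0]]
ft_force: [0.8, -0.7, -1.6]
finger_gap: 0.36
time: 7.67
eef_pos: [0.5323, 0.1907, 0.1646]
tcp_rot: [[-0.006, 1.0, 0.005], [1.0, 0.006, -0.001], [-0.001, 0.005, -1.0]]
ft_force: [0.1, -0.2, -0.6]
finger_gap: 0.362
t 7.67 pos [0.5323 0.1907 0.1646] gap 0.362 F [ 0.1 -0.2 -0.6] q7 -0.23
shift [ -3.    0.  124.6] turn [0.3 0.1 0.4]
[[1.0, 0.0044, 0.0077, 0.5319], [0.0067, -0.9441, -0.3296, 0.2761], [0.0058, 0.3296, -0.9441, 0.2959], [0.0, 0.0, 0.0, 1.0]]
```

View pics/w2.png

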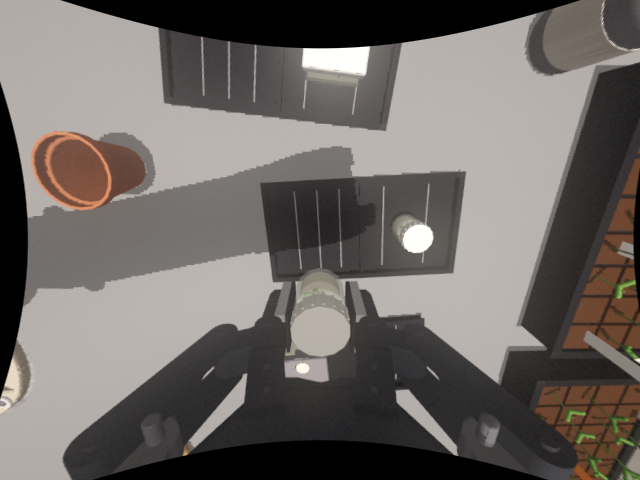

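```bash
cat >> h.py <<'E'
def wp(d,uv,z,f=260):
    """undistorted wrist pixel -> world on plane z"""
    r=d["T"][:3,:3]@np.array([(uv[0]-320)/f,(uv[1]-240)/f,1.]);o=d["T"][:3,3]
    return (o+r*(z-o[2])/r[2]).round(4)
E
python3 - <<'E'
from h import *
d=manip.get_image("wrist")
P=[wp(d,p,.012) for p in[(262,184),(466,171),(455,271),(273,282)]]
print(P,np.mean(P,0)); print(wp(d,(415,237),.049))
E
```

```text
[array([0.4717, 0.2395, 0.012 ]), array([0.6891, 0.2541, 0.012 ]), array([0.6982, 0.1367, 0.012 ]), array([0.4771, 0.1212, 0.012 ])] [0.584025 0.187875 0.012   ]
[0.6295 0.1923 0.049 ]
```

```bash

python3 -m inch '[[[-1,0,35,0,0,0],[-3,0,70,0,0,0],[-4,1,100,0,0,0],[-4,1,120,0,0,0],[-4,1,126,0,0,0],[-4,1,130,0,0,0],[-4,1,133,0,0,0],[-4,1,135,0,0,0],[-4,1,136,0,0,0],[-4,1,136,0,0,0]]]'
python3 go.py .534 .1865 .027 0
```

```text
time: 8.6
eef_pos: [0.5349, 0.1853, 0.0298]
tcp_rot: [[-0.004, 1.0, 0.007], [1.0, 0.004, -0.0], [-0.0, 0.007, -1.0]]
ft_force: [0.6, 0.4, -0.1]
finger_gap: 0.358
t 8.6 pos [0.5349 0.1853 0.0298] gap 0.358 F [ 0.6  0.4 -0.1] q7 -0.14
shift [ 1.2 -1.   2.8] turn [0.4 0.  0.2]
```

Lowering until contact, then releasing and rising.

```bash

python3 -m inch '[[[0,0,1,0,0,0],[0,0,2,0,0,0],[0,0,3,0,0,0],[0,0,3,0,0,0],[0,0,3,0,0,0]]]'
python3 go.py .534 .1865 .027 0
```

```text
time: 9.02
eef_pos: [0.5349, 0.1853, 0.0268]
tcp_rot: [[-0.004, 1.0, 0.007], [1.0, 0.004, -0.0], [-0.0, 0.007, -1.0]]
ft_force: [0.2, -0.6, -0.4]
finger_gap: 0.358
t 9.02 pos [0.5349 0.1853 0.0268] gap 0.358 F [ 0.2 -0.6 -0.4] q7 -0.14
shift [ 1.2 -0.9 -0.2] turn [0.4 0.  0.2]
```

```bash

python3 -m inch '[[[0,0,1,0,0,0],[0,0,2,0,0,0],[0,0,2,0,0,0],[0,0,2,0,0,0]]]'
```

```text
time: 9.35
eef_pos: [0.5351, 0.1854, 0.0265]
tcp_rot: [[-0.004, 1.0, 0.007], [1.0, 0.004, 0.001], [0.001, 0.007, -1.0]]
ft_force: [-8.0, -2.0, 17.8]
finger_gap: 0.359
```

```bash

python3 -m inch '[[[0,0,0,0,0,0],[0,0,0,0,0,0],[0,0,0,0,0,0],[0,0,0,0,0,0],[0,0,0,0,0,0]]]' -0.2
python3 -m inch '[[[0,0,-10,0,0,0],[0,0,-30,0,0,0],[0,0,-60,0,0,0],[0,0,-100,0,0,0],[0,0,-140,0,0,0],[0,0,-180,0,0,0],[0,0,-200,0,0,0],[0,0,-200,0,0,0]]]'
python3 go.py .542 -.353 .25 0
python3 - <<'E'
from h import *
sc=manip.get_image("side");save("pics/s3.png",cv2.resize(sc["image"][180:350,200:400],None,fx=3,fy=3))
E
```

```text
time: 9.77
eef_pos: [0.535, 0.1854, 0.0262]
tcp_rot: [[-0.004, 1.0, 0.007], [1.0, 0.004, 0.001], [0.001, 0.007, -1.0]]
ft_force: [0.5, 0.3, -1.0]
finger_gap: 0.599
time: 10.43
eef_pos: [0.5362, 0.1856, 0.2327]
tcp_rot: [[-0.003, 1.0, 0.015], [1.0, 0.003, 0.005], [0.005, 0.015, -1.0]]
ft_force: [0.2, -0.4, 0.5]
finger_gap: 0.602
t 10.43 pos [0.5362 0.1856 0.2327] gap 0.602 F [ 0.2 -0.4  0.5] q7 -0.25
shift [-538.5    4.3  -19.9] turn [ 0.9 -0.3  0.2]
```

View pics/s3.png

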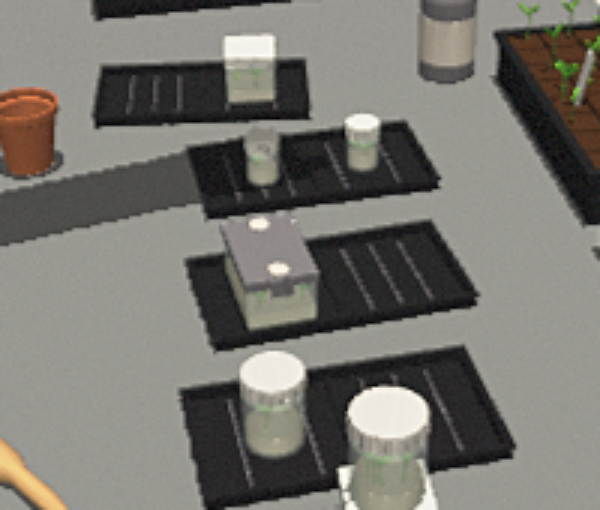

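```bash

python3 -m inch '[[[-40,0,-5,0.9,-0.3,0],[-80,0,-10,0.9,-0.3,0],[-120,0,-15,0.9,-0.3,0],[-160,0,-20,0.9,-0.3,0],[-200,0,-20,0.9,-0.3,0],[-240,0,-20,0.9,-0.3,0],[-280,0,-20,0.9,-0.3,0],[-320,0,-20,0.9,-0.3,0],[-360,0,-20,0.9,-0.3,0],[-400,2,-20,0.9,-0.3,0]]]' -1
python3 -m inch '[[[-40,1,0,0,0,0],[-80,2,0,0,0,0],[-110,3,0,0,0,0],[-125,3,0,0,0,0],[-135,3,0,0,0,0],[-138,3,0,0,0,0],[-138,3,0,0,0,0]]]'
python3 go.py .542 -.353 .135 0
python3 - <<'E'
from h import *
d=manip.get_image("wrist");K=d["camera_matrix"]
D=cv2.fisheye.undistortImage(d["image"],K,np.zeros(4),Knew=np.array([[520,0,320],[0,520,240],[0,0,1.]]))
save("pics/w3.png",D);print(d["T"].round(4).tolist())
r=manip.silhouettes("wrist","jar_center")
for q in r[:3]:
  m=cv2.fisheye.undistortImage(q["mask"].astype(np.uint8)*255,K,np.zeros(4),Knew=np.array([[520,0,320],[0,520,240],[0,0,1.]]))
  x,y,w,h=cv2.boundingRect(m);print(q["conf"],x,y,w,h)
E
```

```text
time: 11.32
eef_pos: [0.5371, -0.2163, 0.2473]
tcp_rot: [[-0.004, 1.0, -0.006], [1.0, 0.004, -0.001], [-0.001, -0.006, -1.0]]
ft_force: [0.8, 1.3, 0.6]
finger_gap: 0.999
time: 11.9
eef_pos: [0.5403, -0.3541, 0.2466]
tcp_rot: [[-0.003, 1.0, -0.007], [1.0, 0.003, -0.0], [-0.0, -0.007, -1.0]]
ft_force: [-0.4, -0.1, -0.2]
finger_gap: 0.999
t 11.9 pos [ 0.5403 -0.3541  0.2466] gap 0.999 F [-0.4 -0.1 -0.2] q7 0.79
shift [  1.1   2.4 111.6] turn [-0.4  0.   0.2]
[[1.0, 0.0055, -0.005, 0.5418], [0.0036, -0.9443, -0.3289, -0.2688], [-0.0065, 0.3289, -0.9443, 0.3779], [0.0, 0.0, 0.0, 1.0]]
0.59 270 181 102 123
```

View pics/w3.png

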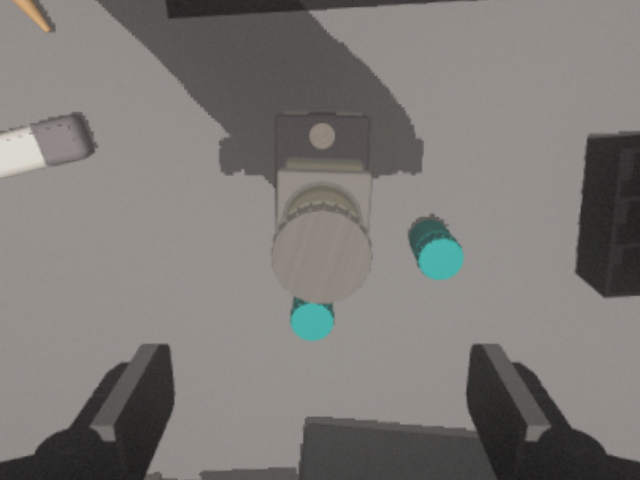

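```bash

python3 -m inch '[[[2,1,35,-0.4,0,0.2],[2,1,65,-0.4,0,0.2],[2,1,90,-0.4,0,0.2],[2,1,103,-0.4,0,0.2],[2,1,110,-0.4,0,0.2],[2,1,111,-0.4,0,0.2],[2,1,111,-0.4,0,0.2]]]'
python3 -m inch '[[[0,0,0,0,0,0],[0,0,0,0,0,0],[0,0,0,0,0,0],[0,0,0,0,0,0],[0,0,0,0,0,0],[0,0,0,0,0,0],[0,0,0,0,0,0]]]' 1
python3 -m inch '[[[0,0,-5,0,0,0],[0,0,-15,0,0,0],[0,0,-35,0,0,0],[0,0,-55,0,0,0],[0,0,-65,0,0,0],[0,0,-65,0,0,0]]]'
python3 go.py .598 -.173 .15 3
```

```text
time: 12.58
eef_pos: [0.5423, -0.3504, 0.1372]
tcp_rot: [[-0.003, 1.0, 0.002], [1.0, 0.003, -0.001], [-0.001, 0.002, -1.0]]
ft_force: [-0.0, 0.3, 0.0]
finger_gap: 1.001
time: 13.17
eef_pos: [0.5424, -0.3509, 0.1386]
tcp_rot: [[-0.002, 1.0, 0.004], [1.0, 0.002, -0.001], [-0.001, 0.004, -1.0]]
ft_force: [-1.1, 1.5, 6.5]
finger_gap: 0.526
time: 13.67
eef_pos: [0.5431, -0.352, 0.207]
tcp_rot: [[-0.002, 1.0, 0.008], [1.0, 0.002, -0.004], [-0.004, 0.008, -1.0]]
ft_force: [-0.4, -0.5, -1.2]
finger_gap: 0.526
t 13.67 pos [ 0.5431 -0.352   0.207 ] gap 0.526 F [-0.4 -0.5 -1.2] q7 0.8
shift [179.1  54.8  56.7] turn [ 0.5  0.2 -2.9]
```

```bash

python3 -m inch '[[[20,7,0,0.5,0.2,-1],[55,17,5,0.5,0.2,-3],[90,27,10,0.5,0.2,-3],[125,38,20,0.5,0.2,-3],[155,48,35,0.5,0.2,-3],[170,53,50,0.5,0.2,-3],[179,55,57,0.5,0.2,-3],[179,55,57,0.5,0.2,-3]]]'
python3 go.py .598 -.173 .043 3
python3 - <<'E'
from h import *
d=manip.get_image("wrist");K=d["camera_matrix"]
D=cv2.fisheye.undistortImage(d["image"],K,np.zeros(4),Knew=np.array([[260,0,320],[0,260,240],[0,0,1.]]))
save("pics/w4.png",D);print(d["T"].round(4).tolist())
E
```

```text
time: 14.33
eef_pos: [0.5976, -0.1697, 0.1469]
tcp_rot: [[-0.059, 0.998, -0.005], [0.998, 0.059, 0.001], [0.002, -0.005, -1.0]]
ft_force: [0.4, 0.7, -1.4]
finger_gap: 0.522
t 14.33 pos [ 0.5976 -0.1697  0.1469] gap 0.522 F [ 0.4  0.7 -1.4] q7 0.56
shift [ -3.5   0.7 103.8] turn [-0.3 -0.1  0.4]
[[0.9982, 0.0574, 0.015, 0.5941], [0.0592, -0.9433, -0.3268, -0.0848], [-0.0046, 0.3271, -0.945, 0.2783], [0.0, 0.0, 0.0, 1.0]]
```

View pics/w4.png

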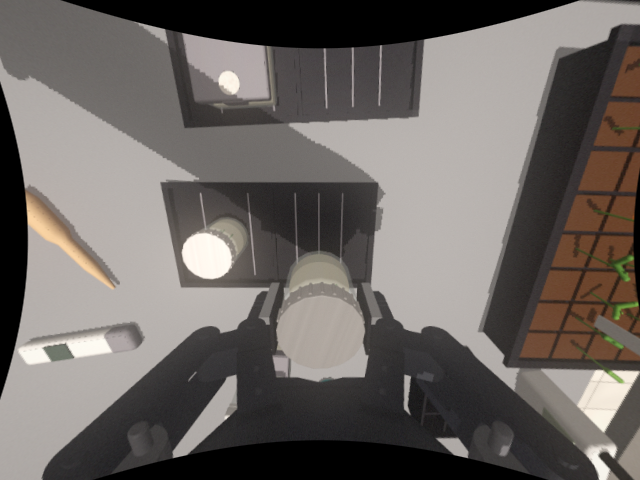

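```bash
python3 - <<'E'
from h import *
d=manip.get_image("wrist")
print([wp(d,p,.012) for p in[(163,182),(377,183),(180,288)]])
E
python3 -m inch '[[[-3,1,30,-0.3,0,0],[-3,1,55,-0.3,0,0],[-3,1,75,-0.3,0,0],[-3,1,90,-0.3,0,0],[-3,1,98,-0.3,0,0],[-3,1,101,-0.3,0,0],[-3,1,103,-0.3,0,0],[-3,1,104,-0.3,0,0],[-3,1,104,-0.3,0,0]]]'
python3 go.py .598 -.173 .039 3
```

```text
[array([ 0.436 , -0.1275,  0.012 ]), array([ 0.6526, -0.1162,  0.012 ]), array([ 0.4385, -0.2492,  0.012 ])]
time: 15.18
eef_pos: [0.599, -0.1785, 0.0469]
tcp_rot: [[-0.053, 0.999, 0.005], [0.999, 0.053, -0.002], [-0.002, 0.005, -1.0]]
ft_force: [-0.0, 0.8, -0.2]
finger_gap: 0.524
t 15.18 pos [ 0.599  -0.1785  0.0469] gap 0.524 F [-0.   0.8 -0.2] q7 0.62
shift [ 5.5 -0.7  7.9] turn [0.3 0.1 0. ]
```

```bash

python3 -m inch '[[[3,-1,2,0,0,0],[3,-1,4,0,0,0],[3,-1,6,0,0,0],[3,-1,7,0,0,0],[3,-1,7,0,0,0]]]'
python3 -m inch '[[[0,0,1,0,0,0],[0,0,2,0,0,0],[0,0,2,0,0,0],[0,0,2,0,0,0]]]'
```

```text
time: 15.6
eef_pos: [0.5978, -0.1753, 0.0396]
tcp_rot: [[-0.053, 0.999, 0.005], [0.999, 0.053, -0.002], [-0.002, 0.005, -1.0]]
ft_force: [0.8, -0.7, -1.1]
finger_gap: 0.522
time: 15.93
eef_pos: [0.5979, -0.1756, 0.0394]
tcp_rot: [[-0.053, 0.999, 0.006], [0.999, 0.053, -0.001], [-0.002, 0.006, -1.0]]
ft_force: [-6.3, 3.1, 13.1]
finger_gap: 0.526
```

```bash

python3 -m inch '[[[0,0,0,0,0,0],[0,0,0,0,0,0],[0,0,0,0,0,0],[0,0,0,0,0,0],[0,0,0,0,0,0]]]' -0.6
python3 -m inch '[[[0,0,-10,0,0,0],[0,0,-30,0,0,0],[0,0,-60,0,0,0],[0,0,-90,0,0,0],[0,0,-120,0,0,0],[0,0,-150,0,0,0],[0,0,-155,0,0,0],[0,0,-155,0,0,0]]]'
python3 go.py .542 -.352 .2 0
```

```text
time: 16.35
eef_pos: [0.5979, -0.1755, 0.0391]
tcp_rot: [[-0.053, 0.999, 0.005], [0.999, 0.053, -0.001], [-0.001, 0.005, -1.0]]
ft_force: [-0.1, -0.7, 0.3]
finger_gap: 0.802
time: 17.02
eef_pos: [0.5983, -0.1762, 0.1975]
tcp_rot: [[-0.053, 0.999, 0.011], [0.999, 0.053, -0.002], [-0.003, 0.011, -1.0]]
ft_force: [-0.1, -0.3, -0.2]
finger_gap: 0.8
t 17.02 pos [ 0.5983 -0.1762  0.1975] gap 0.8 F [-0.1 -0.3 -0.2] q7 0.54
shift [-172.6  -65.4   -2.7] turn [0.6 0.1 3. ]
```

```bash

python3 -m inch '[[[-39,-15,-2,0.6,0,3],[-78,-30,-3,0.6,0,3],[-115,-44,-3,0.6,0,3],[-145,-55,-3,0.6,0,3],[-165,-62,-3,0.6,0,3],[-173,-65,-3,0.6,0,3],[-173,-65,-3,0.6,0,3],[-173,-65,-3,0.6,0,3]]]' -1
python3 go.py .542 -.352 .08 0
python3 - <<'E'
from h import *
d=manip.get_image("wrist");K=d["camera_matrix"]
D=cv2.fisheye.undistortImage(d["image"],K,np.zeros(4),Knew=np.array([[520,0,320],[0,520,240],[0,0,1.]]))
s=manip.get_image("scene")
a=cv2.resize(s["image"][180:330,230:330],(400,600))
save("pics/w5.png",np.hstack([cv2.resize(D[:,120:520],(400,480)),a[:480]]));print(d["T"].round(4).tolist())
E
```

```text
time: 17.68
eef_pos: [0.5426, -0.3513, 0.1993]
tcp_rot: [[-0.0, 1.0, -0.001], [1.0, 0.0, -0.001], [-0.001, -0.001, -1.0]]
ft_force: [1.5, 0.6, -0.9]
finger_gap: 0.998
t 17.68 pos [ 0.5426 -0.3513  0.1993] gap 0.998 F [ 1.5  0.6 -0.9] q7 0.8
shift [ -0.6  -0.5 119.3] turn [-0.   0.1  0. ]
[[1.0, 0.001, -0.0001, 0.5435], [0.0009, -0.9441, -0.3295, -0.2659], [-0.0004, 0.3295, -0.9441, 0.3305], [0.0, 0.0, 0.0, 1.0]]
```

View pics/w5.png

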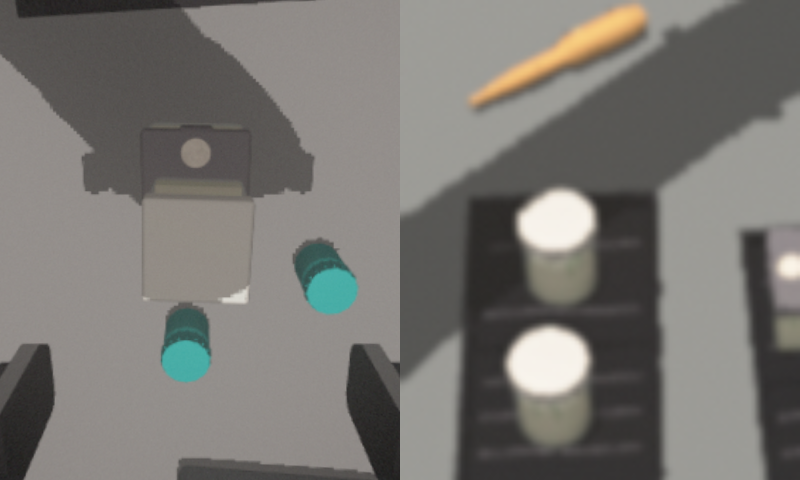

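```bash

python3 -m inch '[[[0,0,35,0,0,0],[0,0,70,0,0,0],[0,0,95,0,0,0],[0,0,110,0,0,0],[0,0,117,0,0,0],[0,0,120,0,0,0],[0,0,120,0,0,0]]]'
python3 -m inch '[[[0,0,0,0,0,0],[0,0,0,0,0,0],[0,0,0,0,0,0],[0,0,0,0,0,0],[0,0,0,0,0,0],[0,0,0,0,0,0],[0,0,0,0,0,0]]]' 1
python3 -m inch '[[[0,0,-5,0,0,0],[0,0,-15,0,0,0],[0,0,-35,0,0,0],[0,0,-65,0,0,0],[0,0,-90,0,0,0],[0,0,-100,0,0,0],[0,0,-100,0,0,0]]]'
python3 go.py .449 .372 .15 -6
```

```text
time: 18.37
eef_pos: [0.5445, -0.3489, 0.0796]
tcp_rot: [[-0.005, 1.0, -0.0], [1.0, 0.005, -0.001], [-0.001, -0.0, -1.0]]
ft_force: [-0.9, -0.1, 0.9]
finger_gap: 0.998
time: 18.95
eef_pos: [0.5452, -0.3496, 0.0813]
tcp_rot: [[-0.005, 1.0, 0.002], [1.0, 0.005, -0.002], [-0.002, 0.002, -1.0]]
ft_force: [-0.4, 1.2, 6.9]
finger_gap: 0.599
time: 19.53
eef_pos: [0.5459, -0.3507, 0.1849]
tcp_rot: [[-0.005, 1.0, 0.007], [1.0, 0.005, -0.004], [-0.004, 0.007, -1.0]]
ft_force: [0.9, -0.0, -1.4]
finger_gap: 0.6
t 19.53 pos [ 0.5459 -0.3507  0.1849] gap 0.6 F [ 0.9 -0.  -1.4] q7 0.81
shift [723.3 -93.7  31. ] turn [0.4 0.2 6.3]
```

```bash

python3 -m inch '[[[20,0,0,0.4,0.2,0],[58,0,0,0.4,0.2,0],[98,0,0,0.4,0.2,0],[138,0,0,0.4,0.2,0],[178,0,0,0.4,0.2,0],[218,-10,0,0.4,0.2,0],[258,-15,0,0.4,0.2,0],[298,-20,0,0.4,0.2,0],[338,-25,0,0.4,0.2,0],[378,-30,0,0.4,0.2,0]]]'
python3 -m inch '[[[40,-5,0,0,0,2],[80,-10,0,0,0,6],[120,-18,0,0,0,6],[160,-26,5,0,0,6],[200,-34,10,0,0,6],[238,-42,15,0,0,6],[275,-50,20,0,0,6],[305,-55,25,0,0,6],[325,-60,30,0,0,6],[330,-62,30,0,0,6]]]'
python3 go.py .449 .372 .15 -6
python3 - <<'E'
from h import *
d=manip.get_image("wrist");K=d["camera_matrix"]
D=cv2.fisheye.undistortImage(d["image"],K,np.zeros(4),Knew=np.array([[260,0,320],[0,260,240],[0,0,1.]]))
save("pics/w6.png",D);print(d["T"].round(4).tolist())
E
```

```text
time: 20.37
eef_pos: [0.5126, 0.0293, 0.1816]
tcp_rot: [[-0.005, 1.0, -0.002], [1.0, 0.005, -0.001], [-0.001, -0.002, -1.0]]
ft_force: [0.9, 0.4, -2.7]
finger_gap: 0.604
time: 21.2
eef_pos: [0.445, 0.3632, 0.1482]
tcp_rot: [[0.093, 0.996, -0.006], [0.996, -0.093, -0.003], [-0.003, -0.005, -1.0]]
ft_force: [0.2, -0.2, -2.4]
finger_gap: 0.598
t 21.2 pos [0.445  0.3632 0.1482] gap 0.598 F [ 0.2 -0.2 -2.4] q7 -0.65
shift [ 9.1  3.2 -1.9] turn [-0.3  0.2  0.7]
[[0.9958, -0.0851, -0.0352, 0.4544], [-0.092, -0.9396, -0.3297, 0.4484], [-0.005, 0.3315, -0.9434, 0.2792], [0.0, 0.0, 0.0, 1.0]]
```

View pics/w6.png

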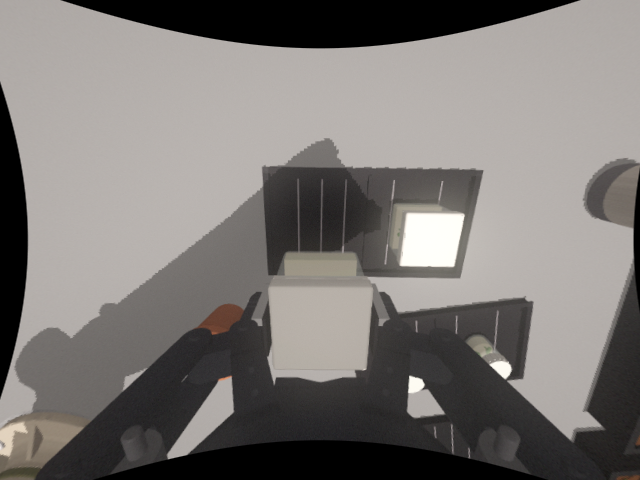

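```bash
python3 - <<'E'
from h import *
d=manip.get_image("wrist")
P=[wp(d,p,.012) for p in[(263,167),(482,170),(461,278),(267,276)]];print(P,np.mean(P,0))
E
python3 go.py .449 .3715 .045 -6
```

```text
[array([0.3958, 0.4355, 0.012 ]), array([0.6125, 0.4124, 0.012 ]), array([0.602 , 0.2928, 0.012 ]), array([0.3804, 0.3156, 0.012 ])] [0.497675 0.364075 0.012   ]
t 21.3 pos [0.4471 0.3598 0.1495] gap 0.597 F [ 0.2 -0.5 -1.4] q7 -0.65
shift [ 12.2   1.2 104.5] turn [-0.2  0.2  0.5]
```

```bash

python3 -m inch '[[[6,1,25,0,0,0.5],[11,1,50,0,0,0.5],[11,1,70,0,0,0.5],[11,1,85,0,0,0.5],[11,1,95,0,0,0.5],[11,1,101,0,0,0.5],[11,1,103,0,0,0.5],[11,1,104,0,0,0.5],[11,1,104,0,0,0.5]]]'
python3 go.py .449 .371 .0365 -6
```

```text
time: 22.05
eef_pos: [0.4493, 0.3703, 0.0462]
tcp_rot: [[0.105, 0.994, -0.003], [0.994, -0.105, -0.002], [-0.003, -0.003, -1.0]]
ft_force: [-0.2, -0.1, -1.2]
finger_gap: 0.597
t 22.05 pos [0.4493 0.3703 0.0462] gap 0.597 F [-0.2 -0.1 -1.2] q7 -0.61
shift [ 0.7 -0.4  9.7] turn [-0.2  0.2 -0. ]
```

```bash

python3 -m inch '[[[0,0,3,0,0,0],[0,0,6,0,0,0],[0,0,8,0,0,0],[0,0,9,0,0,0],[0,0,9,0,0,0]]]'
python3 -m inch '[[[0,0,1,0,0,0],[0,0,2,0,0,0],[0,0,2,0,0,0],[0,0,2,0,0,0]]]'
```

```text
time: 22.47
eef_pos: [0.4491, 0.3702, 0.037]
tcp_rot: [[0.105, 0.994, -0.003], [0.994, -0.105, -0.003], [-0.003, -0.003, -1.0]]
ft_force: [0.4, -0.8, -1.1]
finger_gap: 0.597
time: 22.8
eef_pos: [0.4493, 0.3703, 0.0363]
tcp_rot: [[0.105, 0.994, -0.003], [0.994, -0.105, -0.002], [-0.002, -0.003, -1.0]]
ft_force: [-5.0, -3.3, 10.6]
finger_gap: 0.596
```

```bash

python3 -m inch '[[[0,0,0,0,0,0],[0,0,0,0,0,0],[0,0,0,0,0,0],[0,0,0,0,0,0],[0,0,0,0,0,0]]]' -0.6
python3 -m inch '[[[0,0,-10,0,0,0],[0,0,-30,0,0,0],[0,0,-60,0,0,0],[0,0,-90,0,0,0],[0,0,-120,0,0,0],[0,0,-130,0,0,0],[0,0,-130,0,0,0]]]'
python3 -m inch '[[[-40,10,0,0,0,-6],[-80,20,0,0,0,-6],[-120,30,0,0,0,-6],[-160,40,0,0,0,-6],[-200,50,0,0,0,-6],[-240,60,0,0,0,-6],[-280,70,0,0,0,-6],[-320,80,0,0,0,-6],[-360,90,0,0,0,-6],[-390,97,0,0,0,-6]]]' -1
python3 go.py .542 -.352 .16 0
```

```text
time: 23.22
eef_pos: [0.4492, 0.3703, 0.0362]
tcp_rot: [[0.105, 0.994, -0.003], [0.994, -0.105, -0.002], [-0.002, -0.003, -1.0]]
ft_force: [0.1, 0.7, 0.5]
finger_gap: 0.798
time: 23.8
eef_pos: [0.4514, 0.3716, 0.1703]
tcp_rot: [[0.106, 0.994, 0.001], [0.994, -0.106, 0.003], [0.003, 0.001, -1.0]]
ft_force: [0.1, -0.6, 0.3]
finger_gap: 0.801
time: 24.63
eef_pos: [0.5059, -0.0303, 0.1687]
tcp_rot: [[0.004, 1.0, 0.0], [1.0, -0.004, 0.002], [0.002, 0.0, -1.0]]
ft_force: [0.2, 0.0, 0.5]
finger_gap: 1.0
t 24.63 pos [ 0.5059 -0.0303  0.1687] gap 1.0 F [0.2 0.  0.5] q7 0.16
shift [-321.6   37.3    8. ] turn [ 0.  -0.1 -0.2]
```

```bash

python3 -m inch '[[[-40,5,0,0,0,0],[-80,10,0,0,0,0],[-120,15,0,0,0,0],[-160,20,0,0,0,0],[-200,25,0,0,0,0],[-240,30,0,0,0,0],[-275,33,5,0,0,0],[-305,36,8,0,0,0],[-320,37,8,0,0,0],[-321,37,8,0,0,0]]]'
python3 go.py .542 -.352 .05 0
python3 - <<'E'
from h import *
d=manip.get_image("wrist");K=d["camera_matrix"]
D=cv2.fisheye.undistortImage(d["image"],K,np.zeros(4),Knew=np.array([[400,0,320],[0,400,200],[0,0,1.]]))
save("pics/w7.png",D);print(d["T"].round(4).tolist())
E
```

```text
time: 25.47
eef_pos: [0.5391, -0.3558, 0.1584]
tcp_rot: [[0.01, 1.0, -0.003], [1.0, -0.01, 0.0], [0.0, -0.003, -1.0]]
ft_force: [-1.0, -0.1, -0.0]
finger_gap: 0.999
t 25.47 pos [ 0.5391 -0.3558  0.1584] gap 0.999 F [-1.  -0.1 -0. ] q7 0.83
shift [  3.8   3.2 108.4] turn [-0.2 -0.  -0.6]
[[1.0, -0.0078, -0.0055, 0.5412], [-0.0092, -0.9446, -0.328, -0.2706], [-0.0026, 0.328, -0.9447, 0.2897], [0.0, 0.0, 0.0, 1.0]]
```

View pics/w7.png

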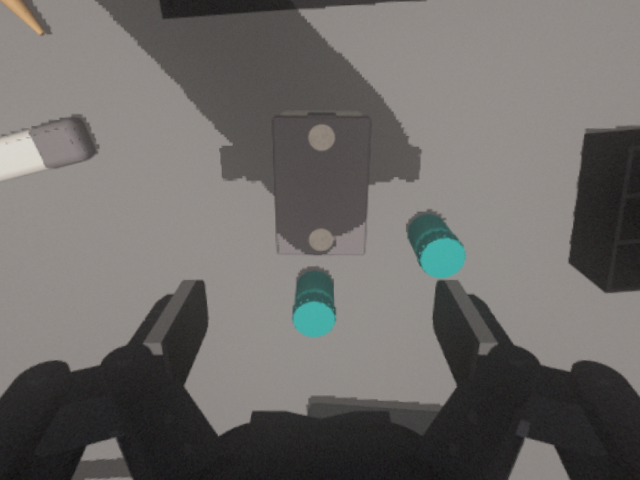

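```bash

python3 -m inch '[[[8,2,20,-0.2,0,-0.6],[9,2,50,-0.2,0,-0.6],[9,2,80,-0.2,0,-0.6],[9,2,105,-0.2,0,-0.6],[9,2,120,-0.2,0,-0.6],[9,2,127,-0.2,0,-0.6],[9,2,131,-0.2,0,-0.6],[9,2,131,-0.2,0,-0.6]]]'
python3 go.py .541 -.347 .028 0
```

```text
time: 26.18
eef_pos: [0.542, -0.3442, 0.0278]
tcp_rot: [[-0.003, 1.0, 0.001], [1.0, 0.003, 0.002], [0.002, 0.001, -1.0]]
ft_force: [-1.1, -0.5, 0.2]
finger_gap: 0.998
t 26.18 pos [ 0.542  -0.3442  0.0278] gap 0.998 F [-1.1 -0.5  0.2] q7 0.89
shift [-2.8 -1.  -0.2] turn [ 0.1 -0.1  0.2]
```

```bash

python3 -m inch '[[[-3,-1,0,0,0,0],[-3,-1,0,0,0,0],[-3,-1,0,0,0,0]]]'
python3 -m inch '[[[0,0,0,0,0,0],[0,0,0,0,0,0],[0,0,0,0,0,0],[0,0,0,0,0,0],[0,0,0,0,0,0],[0,0,0,0,0,0],[0,0,0,0,0,0]]]' 1
python3 -m inch '[[[0,0,-3,0,0,0],[0,0,-10,0,0,0],[0,0,-30,0,0,0],[0,0,-60,0,0,0],[0,0,-90,0,0,0],[0,0,-100,0,0,0],[0,0,-100,0,0,0],[0,0,-100,0,0,0]]]'
python3 go.py .618 .004 .13 5.4
```

```text
time: 26.43
eef_pos: [0.5415, -0.3481, 0.0292]
tcp_rot: [[-0.003, 1.0, 0.003], [1.0, 0.003, 0.0], [0.0, 0.003, -1.0]]
ft_force: [0.2, -0.2, 0.7]
finger_gap: 1.0
time: 27.02
eef_pos: [0.5417, -0.3486, 0.0302]
tcp_rot: [[-0.002, 1.0, 0.004], [1.0, 0.002, -0.0], [-0.0, 0.004, -1.0]]
ft_force: [-1.1, 0.4, 6.3]
finger_gap: 0.692
time: 27.68
eef_pos: [0.5413, -0.3483, 0.1297]
tcp_rot: [[-0.003, 1.0, 0.004], [1.0, 0.003, 0.0], [0.0, 0.004, -1.0]]
ft_force: [0.1, 1.1, -3.9]
finger_gap: 0.688
t 27.68 pos [ 0.5413 -0.3483  0.1297] gap 0.688 F [ 0.1  1.1 -3.9] q7 0.85
shift [3.521e+02 7.760e+01 1.000e-01] turn [ 0.2  0.  -5.3]
```

```bash

python3 -m inch '[[[20,4,-2,0,0,-1],[55,12,-5,0,0,-3],[95,21,-8,0,0,-5.3],[135,30,-8,0,0,-5.3],[175,39,-8,0,0,-5.3],[215,48,-8,0,0,-5.3],[255,57,-8,0,0,-5.3],[295,66,-6,0,0,-5.3],[325,72,-4,0,0,-5.3],[345,77,-2,0,0,-5.3]]]'
python3 -m inch '[[[3,0,0,0,0,0],[3,0,0,0,0,0],[3,0,0,0,0,0]]]'
python3 go.py .618 .004 .04 5.4
python3 - <<'E'
from h import *
d=manip.get_image("wrist");K=d["camera_matrix"]
D=cv2.fisheye.undistortImage(d["image"],K,np.zeros(4),Knew=np.array([[260,0,320],[0,260,240],[0,0,1.]]))
save("pics/w8.png",D);print(d["T"].round(4).tolist())
E
```

```text
time: 28.52
eef_pos: [0.6164, 0.003, 0.1291]
tcp_rot: [[-0.101, 0.995, 0.0], [0.995, 0.101, 0.002], [0.002, 0.0, -1.0]]
ft_force: [0.5, 0.3, -3.5]
finger_gap: 0.693
time: 28.77
eef_pos: [0.6149, 0.0051, 0.1273]
tcp_rot: [[-0.1, 0.995, -0.003], [0.995, 0.1, 0.001], [0.001, -0.003, -1.0]]
ft_force: [-0.1, -1.8, -2.6]
finger_gap: 0.694
t 28.77 pos [0.6149 0.0051 0.1273] gap 0.694 F [-0.1 -1.8 -2.6] q7 0.33
shift [-1.5  3.2 87.3] turn [-0.2 -0.1  0.4]
[[0.9949, 0.0962, 0.0307, 0.6076], [0.1009, -0.94, -0.326, 0.0898], [-0.0025, 0.3275, -0.9449, 0.2587], [0.0, 0.0, 0.0, 1.0]]
```

View pics/w8.png

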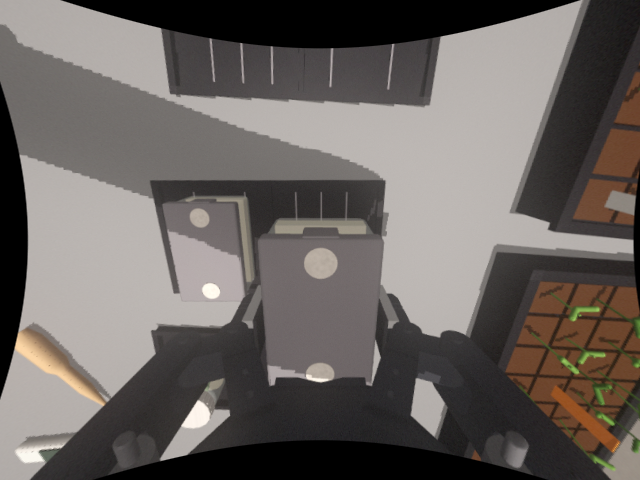

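```bash

python3 -m inch '[[[-2,3,25,0,0,0.4],[-2,3,45,0,0,0.4],[-2,3,62,0,0,0.4],[-2,3,74,0,0,0.4],[-2,3,81,0,0,0.4],[-2,3,85,0,0,0.4],[-2,3,87,0,0,0.4],[-2,3,87,0,0,0.4]]]'
python3 go.py .618 .0035 .0335 5.4
```

```text
time: 29.48
eef_pos: [0.6185, 0.0016, 0.0415]
tcp_rot: [[-0.091, 0.996, -0.001], [0.996, 0.091, 0.0], [0.001, -0.001, -1.0]]
ft_force: [0.2, 0.3, -3.4]
finger_gap: 0.688
t 29.48 pos [0.6185 0.0016 0.0415] gap 0.688 F [ 0.2  0.3 -3.4] q7 0.37
shift [ 1.9 -0.3  8. ] turn [-0.1 -0.  -0.2]
```

```bash

python3 -m inch '[[[2,0,2,0,0,0],[2,0,5,0,0,0],[2,0,7,0,0,0],[2,0,8,0,0,0],[2,0,8,0,0,0]]]'
python3 -m inch '[[[0,0,1,0,0,0],[0,0,2,0,0,0],[0,0,2,0,0,0],[0,0,2,0,0,0]]]'
```

```text
time: 29.9
eef_pos: [0.6183, 0.0038, 0.0335]
tcp_rot: [[-0.091, 0.996, -0.001], [0.996, 0.091, 0.001], [0.001, -0.001, -1.0]]
ft_force: [0.2, 0.2, -4.2]
finger_gap: 0.694
time: 30.23
eef_pos: [0.6184, 0.0038, 0.0332]
tcp_rot: [[-0.091, 0.996, -0.001], [0.996, 0.091, 0.002], [0.002, -0.001, -1.0]]
ft_force: [-7.7, 1.1, 13.2]
finger_gap: 0.692
```

```bash

python3 -m inch '[[[0,0,0,0,0,0],[0,0,0,0,0,0],[0,0,0,0,0,0],[0,0,0,0,0,0],[0,0,0,0,0,0]]]' -0.75
python3 -m inch '[[[0,0,-10,0,0,0],[0,0,-30,0,0,0],[0,0,-60,0,0,0],[0,0,-95,0,0,0],[0,0,-130,0,0,0],[0,0,-165,0,0,0],[0,0,-200,0,0,0],[0,0,-235,0,0,0],[0,0,-260,0,0,0],[0,0,-260,0,0,0]]]'
python3 go.py .45 -.25 .3 5
python3 - <<'E'
from h import *
d=manip.get_image("side");s=manip.get_image("scene")
D=cv2.resize(d["image"][180:360,200:400],(800,720))[:600]
a=rect(s,.012,.36,-.28,800,400,.001)
save("pics/f1.png",D);save("pics/f2.png",a)
E
```

```text
time: 30.65
eef_pos: [0.6185, 0.0037, 0.0331]
tcp_rot: [[-0.091, 0.996, -0.001], [0.996, 0.091, 0.001], [0.001, -0.001, -1.0]]
ft_force: [0.1, 0.2, 0.9]
finger_gap: 0.873
time: 31.48
eef_pos: [0.6205, 0.0023, 0.3003]
tcp_rot: [[-0.09, 0.996, 0.009], [0.996, 0.09, 0.002], [0.001, 0.009, -1.0]]
ft_force: [0.4, -0.6, -0.1]
finger_gap: 0.877
t 31.48 pos [0.6205 0.0023 0.3003] gap 0.877 F [ 0.4 -0.6 -0.1] q7 0.26
shift [-235.9 -192.6   -1.7] turn [ 0.5 -0.1  0.2]
```

View pics/f2.png

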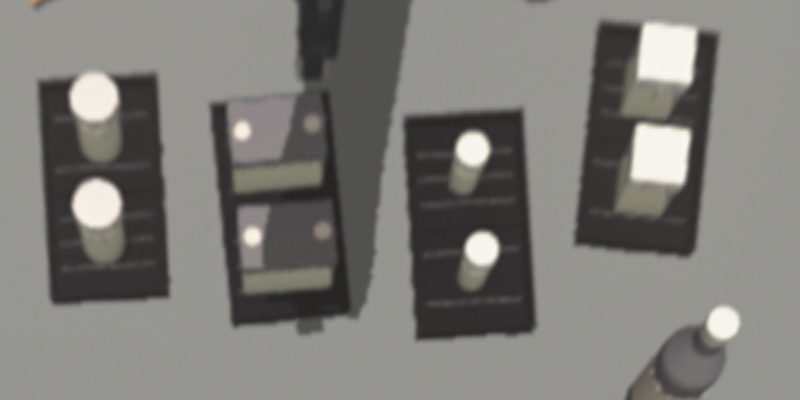

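View pics/f1.png

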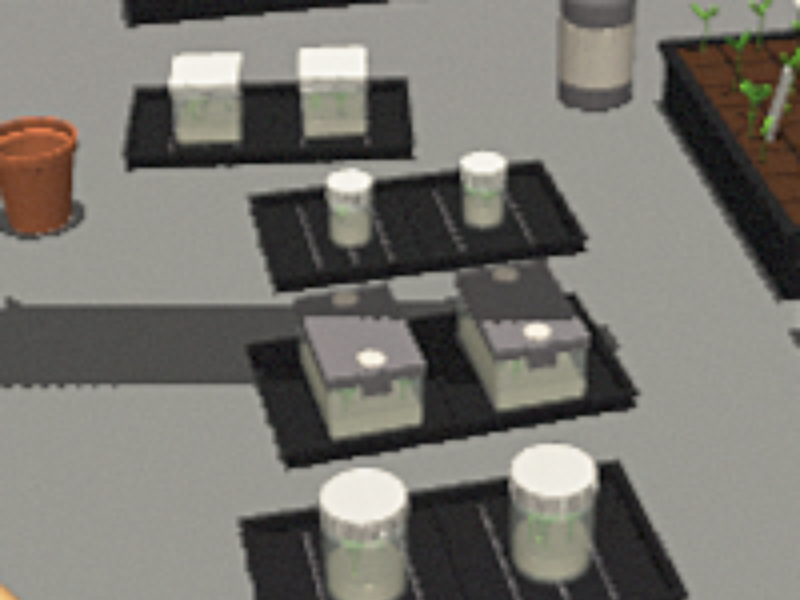

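```bash
python3 -m inch '[[[0,0,0,0,0,0],[0,0,0,0,0,0],[0,0,0,0,0,0],[0,0,0,0,0,0]]]'; python3 -c "
from bench import manip
print(manip.close_job())"
```

```text
time: 31.92
eef_pos: [0.6187, 0.003, 0.2938]
tcp_rot: [[-0.091, 0.996, 0.0], [0.996, 0.091, 0.001], [0.001, 0.001, -1.0]]
ft_force: [-0.1, -0.2, 0.5]
finger_gap: 0.875
the job is handed in; nothing more can be done
None
```

I took the stack apart from the top down: vial, jar, tub, then box. Each vessel now stands on the free half of the tray that already held its kind, and the job is handed in at about 32 s of the 144 s allowed.

- **Setting down:** each vessel was lowered until the wrist force showed contact (11–18 N), then released. The gripper stayed about 0.29 m up and clear of everything at hand-in.
- **Final pictures:** the scene and side views show all four vessels upright in their trays. The box and tub look in line with their trays, and the box lies the same way as its fellow.
- **Position:** measured against the fellow vessel in each tray, the new ones are roughly 3–6 mm off the middle of the free half (limit 15 mm). The tub and vial are the farthest off.
- **Trays and look-alikes:** the trays show no visible shift from the first picture. I never touched the turquoise look-alikes.
- **Disagreements:** the scene and wrist cameras differed by about 3–4 mm on the jar and tub trays across their width, so I used the mean of the two. No check failed, and the hand-in gave no verdict.

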